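# Third hand: press a photoreactor cell against its bracket

## Task

Flip the cam lever on the assembly jig's carriage right over to its other side to free the carriage, then push the carriage along the bed so that its spring nose slides the steel reactor cell up to the upright bracket, and press it there, flat on the bracket, with a steady force of about 12 newtons (the spring nose is then about half way in). Finish while still holding that push, with the lever still flipped over, so that a colleague can drive the screws; never press with more than 25 newtons, and leave everything else on the bench where it is.

Things in the scene. Friction and masses are not known exactly. Their poses are not given: they have to be found in the camera images.
- jig: assembly jig fixed to the bench: aluminium plate 420 x 200 x 10 mm carrying a flat steel bed 70 mm wide along its x axis, bed top 26 mm above the bench. Origin: centre of its underside. x points along the bed towards the bracket; y to the side where the locked lever leans; z up. Beside the bed runs a dark lock bar (y = 54 to 66 mm, top at z = 56 mm, x = -200 to 40 mm) with the notch that the lever's tooth locks in.
- fence: the bracket, an upright aluminium plate 12 x 120 x 75 mm bolted across the bed, standing on the jig plate (z = 10 to 85 mm); it does not move during the job, its place along the bed differs from run to run. Origin: bottom centre of its face towards the carriage, axes parallel to the jig's.
- fence_face (a point): point on the bracket's face (the face towards the carriage), on the bed's centre line, 35 mm above the bench
- cell: loose stainless reactor cell, a block 60 x 60 x 50 mm (x, y, z) with a round glass window in each y side and a low round port with a brass cap on top (18 mm taller); 0.3 to 0.55 kg. It stands on the bed between nose and bracket, 15 to 45 mm short of the bracket and slightly turned. Origin: centre of its underside; x roughly along the jig's x.
- carriage: dark steel carriage 100 mm long (x), 94 wide, top 63 mm above the bench; slides only along the jig's x (170 mm of travel, 1.5 N friction when free; locked it will not move). Origin: its middle, at bench height, axes as the jig's. Handle post 35 mm behind the middle, lever 35 mm ahead on the +y side. Let go while pressing, the nose's spring drives it back.
- post_top (a point): centre of the top of the handle post, 123 mm above the bench: an upright black cylinder 22 mm in diameter and 60 mm tall standing on the carriage (32 mm wide collar on the lowest 4 mm). Grip it from above or push it from behind (-x side).
- nose_tip (a point): centre of the front face of the spring nose, 51 mm above the bench: a rubber pad 30 mm in diameter on a 14 mm rod, on the carriage's front; the pad's face stands 95 mm ahead of the carriage's middle when relaxed.
- nose (a joint): how far the spring nose is pushed into the carriage, m: 0 relaxed, 0.030 fully in. Its spring force is 3 N + 600 N/m x value: 12 N at 0.015, 21 N fully in (beyond that it is rigid).
- lever_knob (a point): centre of the black ball knob (22 mm in diameter) at the free end of the cam lever, 60 mm from the pivot; the lever is a straight 11 mm steel rod. About 114 mm above the bench at either end of the swing, 128 mm when upright.
- lever_pivot (a point): the lever's pivot on the carriage, 68 mm above the bench, over the lock bar; its axis is parallel to the jig's x, so the lever swings sideways across the carriage. It moves with the carriage.
- lever (a joint): lever angle, rad: 0 locked, leaning 0.7 rad from upright to the jig's +y side; 1.4 free, leaning 0.7 rad the other way, over the carriage. On its hub is a tooth that sits in a notch of the lock bar (1 mm of play) and is clear of it beyond about 0.9. Needs 2 to 5 N at the knob and stays where it is left.
- collar: bystander, leave alone: steel collar 32 mm wide, 12 mm high, lying on the jig plate beside the bed; origin under its centre
- vial: bystander, leave alone: amber glass vial 22 mm wide, 45 mm tall, standing on the jig plate near the bracket; origin under its centre
- driver: bystander, leave alone: screwdriver lying left of the jig, handle to its -x; origin under its centre
- spanner: bystander, leave alone: steel spanner lying to the right of the jig; origin under its centre
- beaker: bystander, leave alone: glass beaker 70 mm wide, 85 mm tall, right of the jig; origin under its centre
- screwbox: bystander, leave alone: open grey box 90 x 70 x 30 mm to the left; origin under its centre
- washbottle: bystander, leave alone: white wash bottle with red cap, 72 mm wide, about 200 mm tall, to the right; origin under its centre
Mind the look-alikes: they are no part of the job. What is shaped like the cell but orange or red is not meant.

How it is judged:
By the outcome, as a careful person would: the job done as asked, in the order asked, and still so for the second after the job is handed in, while the arm keeps its last pose, push and grip.
It also fails if it takes over 51 s, if anything falls off the work surface, if the arm or the gripper's body presses on something with over 40 N, if the wrist force passes 120 N, or if a joint passes its speed limit or range.

## Robot

A 7-joint arm with a two-finger parallel gripper is mounted at the origin on the work surface. World frame = base frame: x ahead of the robot, y to its left, z up, the work surface at z = 0. Lengths are in m, angles in degrees, forces in N, time in s.
With the tool pointing down it reaches from about 0.425 to 0.8 m from the base axis. Payload 8.3 kg.
Tool frame: the origin (TCP) lies at the very end of the fingers, on their centre line; the grasp point (between the pads) lies 19 mm behind it; z points along the fingers, y is the line along which they close (so a half turn about z gives the same grasp; the last joint's range is limited). The gripper opens to 85 mm and grips with 20 to 120 N. Pads are 22 mm wide; open, the fingers measure 114 mm over their backs; the gripper's body (76 mm by 85 mm) begins 54 mm behind the grasp point. The pads swing forward as they close: fully open they stand 13 mm farther back than shut.
Start: joints at [-70.124, 21.967, 0.94, 78.501, -0.361, 79.538, -2.664], TCP at [0.249, 0.573, 0.231] pointing down, gripper open.
Joint ranges: [-169.22, 169.22], [-14.56, 117.87], [-87.37, 89.26], [10.42, 133.3], [-82.24, 262.24], [0.94, 117.77], [-172.7, 172.7]. Speed limits (degrees/s): [136.94, 136.94, 172.46, 172.46, 180, 180, 180].

## Interface

Orientations are given as [roll, pitch, yaw] about the fixed x, y, z axes, in that order (R = Rz(yaw) Ry(pitch) Rx(roll)).
In Python, from cell import manip, imaging gives the robot as it stands.
- The arm moves only by the tool move_arm, never from a script. Its argument "steps" is a list of rows, each an object with "xyz": the shift along the tool's x, y, z in cm, a list of three; "twist": the turn about the tool's z in rad; "grip": the closure, from 0 (fully open) to 1 (shut). A call has 1 to 12 rows; each row is the pose to reach, as a shift and turn from the pose commanded when the call began, along the tool's axes at that moment; what a row does not reach only later rows make up. A row lasts 1/8 s, in which the tool goes at most 62.5 mm and 10.7 degrees, less where a joint would pass 70% of its speed; a pose out of reach is approached as far as the arm can. A call with a gripper value outside its range is refused whole. The fingers move at their own pace and stop on an object; "grip_force" is the grip in N (left out, the last holds). Time passes only in rows, so rows that repeat a pose let the fingers close. It gives the time, the measured TCP pose, the force, the opening and the grip force at its end, in the units of the state.
- manip.state(): the state, without advancing time (a new reading comes with each control period).
- imaging.capture(name): name is "scene" or "top"; returns a dict with "image" (420x560x3 uint8, red, green, blue), "vfov" (degrees; the focal length in pixels is half the picture's height over the tangent of half this angle, whatever the lens; pixels are square), "cx", "cy" (the principal point, pixels), "k1" (the pictures are not rectified: a ray, as slopes to the right and down, at radius r is drawn at 1 + k1 r^2 times it, then the intrinsics apply), "pose" (4x4, takes a point from camera to world coordinates). Camera axes: x right, y up, looking along -z (the intrinsics and any distortion apply to the point x, -y, -z); pixel columns grow to the right and rows downward; lengths in m; the calibration is good to about 2 mm. A picture is of the moment at which its call begins. There is no depth.
- manip.close_job(): hands the job in; it is judged then, once.
The state is a dict: "clock": time; "joint_positions": joint angles; "dq": joint speeds; "effort": joint torques, N m; "ee_pos": TCP position; "tool_rot": TCP orientation; "wrist_force": force on the tool from outside, world axes, zero at the start; "torque": the same for the moment, N m; "finger_gap": opening from 0.0 (shut) to 1.0 (fully open); "grip_force": force on a finger pad.
Only numpy, scipy, OpenCV 4.12 (cv2) and the standard library are available. Lean on these libraries where they do the work, as an engineer would, in place of code of your own. Each camera call takes 0.05 s, during which the arm holds its last target. There are 200 camera calls.

## Working session

There is one attempt and no reset: what is moved stays moved. The work goes in short steps, Python scripts to look and compute and a tool call to move; the robot and the scene stay as the last step left them, time stands still between calls to the robot, and variables do not carry over. Pictures are saved under pics/ and viewed, at most 10 in all, crops included, and the job is handed in when it is done.

Besides the shell and the picture viewer there is one more tool, called after "Call:" as name([rows], argument=value, ...), one row to a line, values as JSON. move_arm: Moves the arm, as the interface text tells. Its arguments: {"type":"object","properties":{"steps":{"type":"array","items":{"type":"object","properties":{"xyz":{"type":"array","items":{"type":"number"}},"twist":{"type":"number"},"grip":{"type":"number"}}}},"grip_force":{"type":"number"}},"required":["steps"]}

```bash
mkdir -p pics
cat > h.py <<'E'
import numpy as np, cv2
from cell import manip, imaging
def K(c):
    f=c['image'].shape[0]/2/np.tan(np.radians(c['vfov'])/2)
    return f
def ray(c,u,v):
    f=K(c); d=np.array([(u-c['cx'])/f,(v-c['cy'])/f]); s=d.copy()
    for _ in range(20): s=d/(1+c['k1']*(s@s))
    P=np.array(c['pose']); return P[:3,3], P[:3,:3]@np.array([s[0],-s[1],-1])
def atz(c,u,v,z):
    o,d=ray(c,u,v); return o+d*(z-o[2])/d[2]
def proj(c,p):
    P=np.array(c['pose']); q=P[:3,:3].T@(np.array(p)-P[:3,3]); s=np.array([q[0],-q[1]])/-q[2]
    return s*(1+c['k1']*(s@s))*K(c)+[c['cx'],c['cy']]
def tri(*cuv):
    A=np.zeros((3,3));b=np.zeros(3)
    for c,u,v in cuv:
        o,d=ray(c,u,v); d=d/np.linalg.norm(d); M=np.eye(3)-np.outer(d,d); A+=M;b+=M@o
    return np.linalg.solve(A,b)
def cap(n): return imaging.capture(n)
def save(c,name,crop=None,s=1):
    im=c['image'][:,:,::-1]
    if crop: x0,y0,x1,y1=crop; im=im[y0:y1,x0:x1]
    cv2.imwrite('pics/'+name,cv2.resize(im,None,fx=s,fy=s,interpolation=cv2.INTER_CUBIC))
E
python3 - <<'E'
from h import *
import pickle
a=cap('scene');b=cap('top');pickle.dump((a,b),open('c0.pkl','wb'))
save(a,'s0.png',None,1.42);save(b,'t0.png',None,1.42)
print(manip.state())
for c in(a,b):print(c['pose'],c['vfov'],c['k1'])
E
```

```text
{'clock': 0.1, 'joint_positions': array([-70.12409435,  22.01141265,   0.93764437,  78.5560015 ,
        -0.36047163,  79.53737074,  -2.66498593]), 'dq': array([-0.02914128, -0.18051286, -0.01282582, -0.19836047,  0.06833792,
       -0.14841662,  0.04788699]), 'effort': array([ 3.49155402e-03, -6.29139090e+01,  8.48049112e-01, -3.72760534e+01,
        1.70336792e-02,  1.04270797e-02, -1.07406188e-05]), 'ee_pos': array([0.24879738, 0.57284833, 0.2303625 ]), 'tool_rot': array([-1.79898055e+02,  1.78822177e-03,  1.56523712e+02]), 'wrist_force': array([ 0.16064203, -0.06442982, -0.03040618]), 'torque': array([ 0.03533427, -0.0577195 , -0.00227844]), 'grip_force': 0.0, 'finger_gap': 0.9992688129333883}
[[-0.73433259 -0.51059654  0.44726594  0.99616957]
 [ 0.67878477 -0.55491979  0.48095245  0.45749605]
 [ 0.00262406  0.65677637  0.75408084  0.85781376]
 [ 0.          0.          0.          1.        ]] 55.91658214257324 0.025651590820927002
[[ 0.00126143  0.98525932 -0.1710628   0.3855622 ]
 [-0.99998803  0.00205139  0.00444128 -0.03588339]
 [ 0.00472673  0.17105515  0.98525012  1.02504173]
 [ 0.          0.          0.          1.        ]] 57.42478298801534 0.008861304495504586
```

View pics/s0.png

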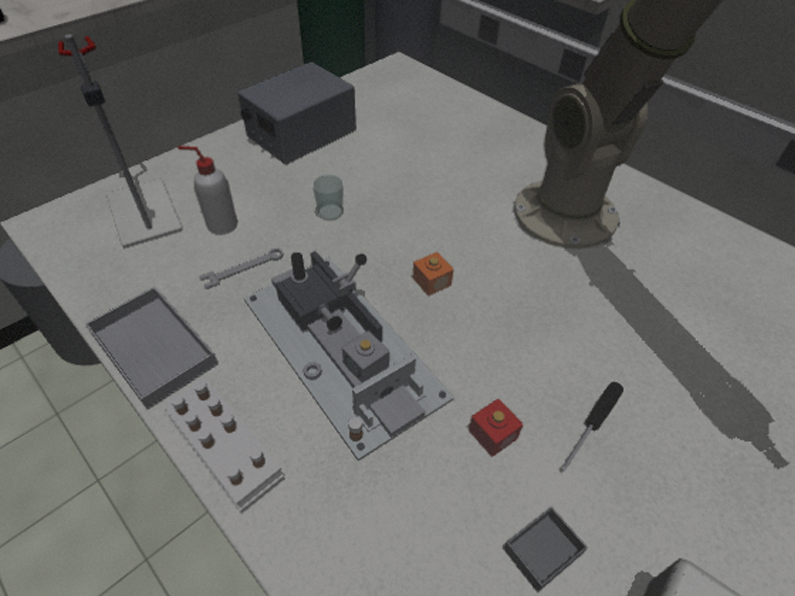

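View pics/t0.png

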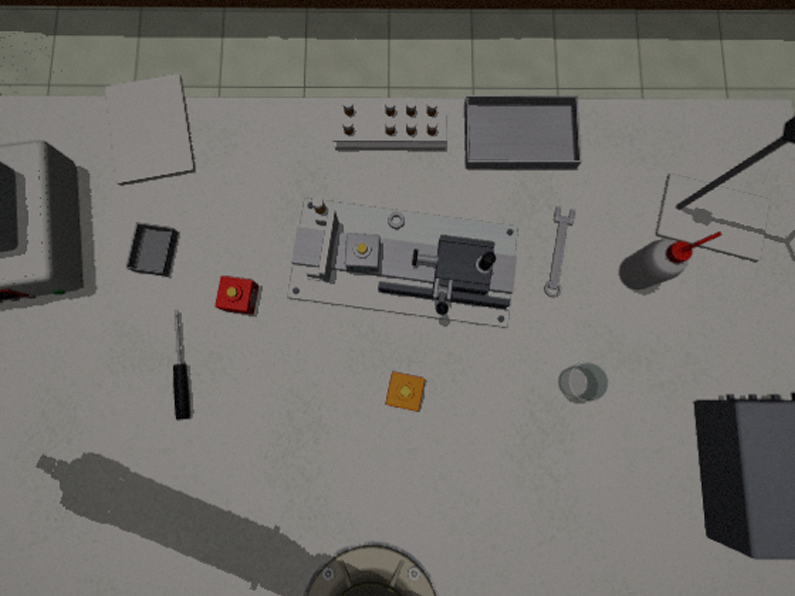

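The steel cell is the grey block on the bed at (362,250) in the top view. The orange block at (405,391) and the red block at (237,294) are off the jig, so they are look-alikes. The lever knob is at (442,308) and the post at about (487,259). I'll enlarge both views.

Run:
```python
from h import *
import pickle
a,b=pickle.load(open('c0.pkl','rb'))
save(a,'s1.png',(165,165,325,325),3.75);save(b,'t1.png',(195,130,375,235),4.4)
```

```text
(no output)
```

View pics/s1.png

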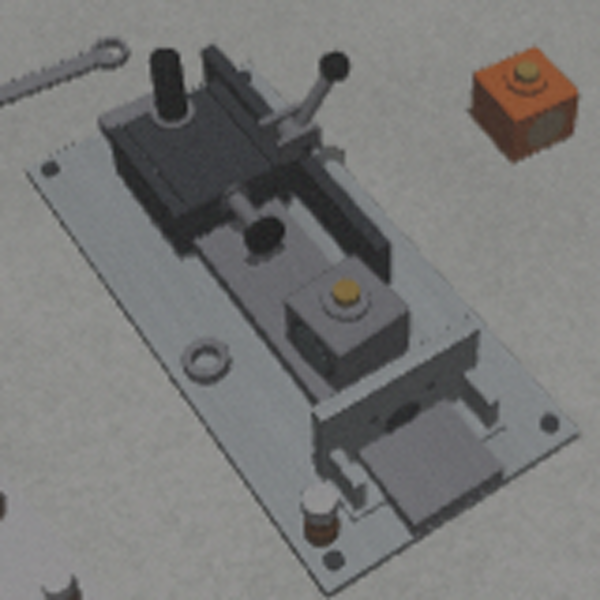

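View pics/t1.png

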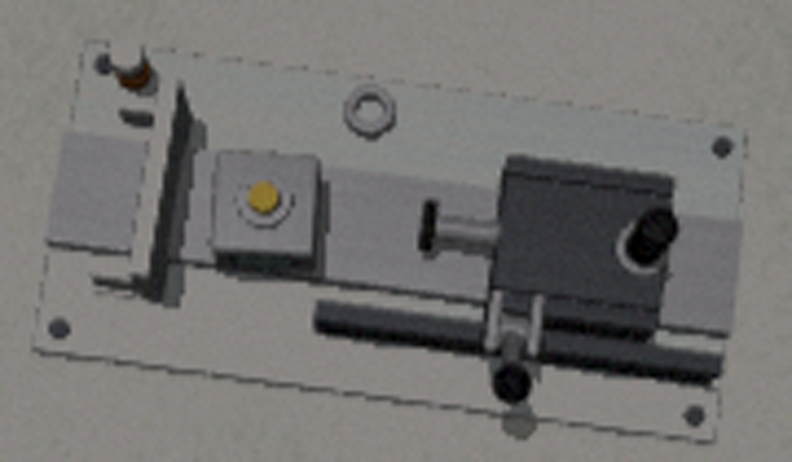

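The scene crop shows the post top at (166,53), knob at (335,67), nose pad at (265,236) and cell cap at (346,290). The top crop shows the post top at (660,224), knob at (512,383), nose pad face at (423,226) and cell cap at (264,197). The jig corners are visible in both crops.

```bash
cat > m.py <<'E'
from h import *
import pickle
a,b=pickle.load(open('c0.pkl','rb'))
S=lambda x,y:(a,165+x/3.75,165+y/3.75)
T=lambda x,y:(b,195+x/4.4,130+y/4.4)
# jig plate corners (z=.01): (+,-),( -,-),(-,+),(+,+) in jig axes
ct=[T(85,40),T(746,128),T(715,441),T(34,350)]
cs=[S(330,596),S(27,174),None,S(580,435)]
q=np.array([atz(*p,.01) for p in ct]); print(q.round(4))
print([atz(*p,.01).round(4) if p else 0 for p in cs])
o=q.mean(0); d=(q[0]+q[3]-q[1]-q[2])/2; e=(q[2]+q[3]-q[0]-q[1])/2
print('centre',o,'L',np.linalg.norm(d),'W',np.linalg.norm(e))
yaw=np.arctan2(d[1],d[0]); yaw2=np.arctan2(-e[0],e[1]);print(np.degrees([yaw,yaw2]))
R=np.array([[np.cos(yaw),-np.sin(yaw)],[np.sin(yaw),np.cos(yaw)]])
def J(p): return np.r_[R.T@(p[:2]-o[:2]),p[2]].round(4)
for n,s,t,z in [('post',S(166,53),T(660,224),.123),('knob',S(335,67),T(512,383),.114),('nose',S(265,236),T(425,226),.051),('cap',S(346,288),T(264,195),.094)]:
    p=tri(s,t); print(n,p.round(4),'jig',J(p),'top@z',J(atz(*t,z)),'scn@z',J(atz(*s,z)))
for n,t in [('f1',T(181,84)),('f2',T(155,298))]: print(n,J(atz(*t,.085)))
for n,t in [('f1',S(315,412)),('f2',S(475,330))]: print(n,J(atz(*t,.085)))
E
python3 m.py
```

```text
[[ 0.7543  0.135   0.01  ]
 [ 0.698  -0.2794  0.01  ]
 [ 0.5014 -0.2533  0.01  ]
 [ 0.5564  0.1602  0.01  ]]
[array([0.7549, 0.1408, 0.01  ]), array([ 0.701 , -0.2686,  0.01  ]), 0, array([0.5611, 0.1676, 0.01  ])]
centre [ 0.62752267 -0.05937376  0.01      ] L 0.4176761494188988 W 0.19891197713971626
[82.33998046 82.58004213]
post [ 0.6069 -0.2015  0.124 ] jig [-0.1437  0.0015  0.124 ] top@z [-1.449e-01 -1.000e-04  1.230e-01] scn@z [-0.1432  0.0029  0.123 ]
knob [ 0.5205 -0.1203  0.1114] jig [-0.0746  0.0979  0.1114] top@z [-0.0755  0.0972  0.114 ] scn@z [-0.0712  0.0975  0.114 ]
nose [ 0.6249 -0.0765  0.0479] jig [-0.0173  0.0003  0.0479] top@z [-0.0177  0.0006  0.051 ] scn@z [-0.0146 -0.0004  0.051 ]
cap [0.6326 0.0178 0.0881] jig [0.0771 0.0053 0.0881] top@z [0.0758 0.0058 0.094 ] scn@z [0.0818 0.0039 0.094 ]
f1 [ 0.1339 -0.0557  0.085 ]
f2 [0.1292 0.0715 0.085 ]
f1 [ 0.1426 -0.0596  0.085 ]
f2 [0.1501 0.0558 0.085 ]
```

Call:
move_arm([
  {"xyz": [-5,-3.3,0],"grip": 1},
  {"xyz": [-10,-6.6,0],"grip": 1},
  {"xyz": [-15,-9.9,0],"grip": 1},
  {"xyz": [-20,-13.2,0],"grip": 1},
  {"xyz": [-25,-16.5,0],"grip": 1},
  {"xyz": [-30,-19.8,0],"grip": 1},
  {"xyz": [-35,-23,0],"grip": 1},
  {"xyz": [-38,-29,0],"twist": -0.07,"grip": 1},
  {"xyz": [-40,-34,0],"twist": -0.14,"grip": 1},
  {"xyz": [-42.5,-39,0],"twist": -0.21,"grip": 1},
  {"xyz": [-45,-44,0],"twist": -0.278,"grip": 1},
  {"xyz": [-47,-49,0],"twist": -0.278,"grip": 1},
])

```text
validation failed for argument at $.st...
```

Call:
move_arm([
  {"xyz": [-5,-3.3,0],"twist": 0,"grip": 1},
  {"xyz": [-10,-6.6,0],"twist": 0,"grip": 1},
  {"xyz": [-15,-9.9,0],"twist": 0,"grip": 1},
  {"xyz": [-20,-13.2,0],"twist": 0,"grip": 1},
  {"xyz": [-25,-16.5,0],"twist": 0,"grip": 1},
  {"xyz": [-30,-19.8,0],"twist": 0,"grip": 1},
  {"xyz": [-35,-23,0],"twist": 0,"grip": 1},
  {"xyz": [-38,-29,0],"twist": -0.07,"grip": 1},
  {"xyz": [-40,-34,0],"twist": -0.14,"grip": 1},
  {"xyz": [-42.5,-39,0],"twist": -0.21,"grip": 1},
  {"xyz": [-45,-44,0],"twist": -0.278,"grip": 1},
  {"xyz": [-47,-49,0],"twist": -0.278,"grip": 1},
])

```text
clock: 1.6
ee_pos: [0.4845, -0.0653, 0.2311]
tool_rot: [-180.0, -0.0, 172.5]
wrist_force: [1.5, -1.0, 0.8]
finger_gap: 0.001
grip_force: 0.0
```

Call:
move_arm([
  {"xyz": [-0.6,-4.9,0],"twist": 0,"grip": 1},
  {"xyz": [-0.6,-4.9,4],"twist": 0,"grip": 1},
  {"xyz": [-0.6,-4.9,8],"twist": 0,"grip": 1},
  {"xyz": [-0.6,-4.9,11],"twist": 0,"grip": 1},
  {"xyz": [-0.6,-4.9,12.4],"twist": 0,"grip": 1},
  {"xyz": [-0.6,-4.9,12.4],"twist": 0,"grip": 1},
])

```text
clock: 2.35
ee_pos: [0.4839, -0.1127, 0.1068]
tool_rot: [-180.0, -0.1, 172.4]
wrist_force: [0.5, -1.1, 0.8]
finger_gap: 0.003
grip_force: 0.0
```

Run:
```python
from h import *
a=cap('scene');b=cap('top');s=manip.state();print(s['ee_pos'],s['wrist_force'])
A=cv2.resize(a['image'][150:290,180:300],None,fx=4,fy=4,interpolation=2);B=cv2.resize(b['image'][130:270,270:370],None,fx=4,fy=4,interpolation=2)
cv2.imwrite('pics/k.png',np.hstack([A,B[:A.shape[0]]])[20:,:800,::-1] if 0 else cv2.resize(np.hstack([A,B])[:,:,::-1],(792,504)))
```

```text
[ 0.48505569 -0.11294471  0.10830481] [ 0.41760918 -0.0267733   0.03810329]
```

View pics/k.png

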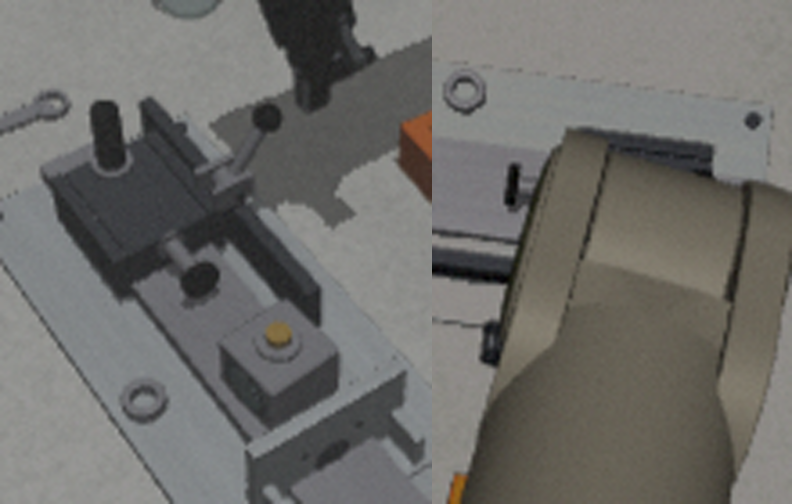

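The scene half shows the fingertips at (312,95) on the robot side of the knob at (267,118). Next I push the lever over.

Call:
move_arm([
  {"xyz": [-1,0,0],"twist": 0,"grip": 1},
  {"xyz": [-2,0,0],"twist": 0,"grip": 1},
  {"xyz": [-2.8,0,0],"twist": 0,"grip": 1},
  {"xyz": [-3.6,0,0],"twist": 0,"grip": 1},
  {"xyz": [-4.4,0,0],"twist": 0,"grip": 1},
  {"xyz": [-5.2,0,0],"twist": 0,"grip": 1},
])

```text
clock: 3.2
ee_pos: [0.5367, -0.1197, 0.1074]
tool_rot: [-180.0, 0.0, 172.5]
wrist_force: [-2.8, 0.3, 1.0]
finger_gap: 0.001
grip_force: 1.3
```

Call:
move_arm([
  {"xyz": [-0.7,0,0],"twist": 0,"grip": 1},
  {"xyz": [-1.4,0,0],"twist": 0,"grip": 1},
  {"xyz": [-2.1,0,0],"twist": 0,"grip": 1},
  {"xyz": [-2.7,0,0],"twist": 0,"grip": 1},
  {"xyz": [-3.1,0,0],"twist": 0,"grip": 1},
  {"xyz": [-3.4,0,0],"twist": 0,"grip": 1},
])

```text
clock: 3.95
ee_pos: [0.5698, -0.124, 0.1072]
tool_rot: [180.0, -0.0, 172.5]
wrist_force: [-2.5, 1.0, -0.1]
finger_gap: 0.002
grip_force: 1.1
```

Call:
move_arm([
  {"xyz": [-0.2,0,0],"twist": 0,"grip": 1},
  {"xyz": [-0.4,0,0],"twist": 0,"grip": 1},
  {"xyz": [-0.4,0,0],"twist": 0,"grip": 1},
])

```text
clock: 4.32
ee_pos: [0.5738, -0.1247, 0.1074]
tool_rot: [-180.0, 0.0, 172.5]
wrist_force: [-1.5, 1.0, -0.5]
finger_gap: 0.001
grip_force: 0.7
```

Call:
move_arm([
  {"xyz": [-0.2,0,0],"twist": 0,"grip": 1},
  {"xyz": [-0.4,0,0],"twist": 0,"grip": 1},
  {"xyz": [-0.4,0,0],"twist": 0,"grip": 1},
])

```text
clock: 4.7
ee_pos: [0.5766, -0.125, 0.1067]
tool_rot: [180.0, -0.1, 172.4]
wrist_force: [-5.5, 1.5, -0.9]
finger_gap: 0.0
grip_force: 3.1
```

Call:
move_arm([
  {"xyz": [-0.2,0,0],"twist": 0,"grip": 1},
  {"xyz": [-0.4,0,0],"twist": 0,"grip": 1},
  {"xyz": [-0.4,0,0],"twist": 0,"grip": 1},
])

```text
clock: 5.08
ee_pos: [0.5772, -0.1252, 0.1063]
tool_rot: [179.9, -0.6, 172.4]
wrist_force: [-21.4, 4.8, 9.8]
finger_gap: 0.001
grip_force: 11.3
```

Call:
move_arm([
  {"xyz": [1,0,0],"twist": 0,"grip": 1},
  {"xyz": [3,0,0],"twist": 0,"grip": 1},
  {"xyz": [3,0,-3],"twist": 0,"grip": 1},
  {"xyz": [3,0,-6],"twist": 0,"grip": 1},
  {"xyz": [2,-5,-6.5],"twist": 0,"grip": 1},
  {"xyz": [0,-9.5,-6.5],"twist": 0,"grip": 1},
  {"xyz": [-2,-10.8,-6.5],"twist": 0,"grip": 1},
  {"xyz": [-3.6,-10.8,-6.5],"twist": 0,"grip": 1},
  {"xyz": [-3.6,-10.8,-6.5],"twist": 0,"grip": 1},
])

```text
clock: 6.2
ee_pos: [0.6043, -0.2376, 0.1723]
tool_rot: [-180.0, 0.1, 172.5]
wrist_force: [-0.5, 0.4, 0.1]
finger_gap: -0.0
grip_force: 0.0
```

Run:
```python
from h import *
a=cap('scene');s=manip.state();print(s['ee_pos'],s['wrist_force'])
save(a,'p.png',(165,110,325,270),3.75)
p=s['ee_pos'];o=np.array([.6275,-.0594]);ex=np.array([.1332,.9911]);ey=np.array([-.9911,.1332]);print((p[:2]-o)@ex,(p[:2]-o)@ey)
```

```text
[ 0.60351562 -0.23756538  0.17232542] [-1.03872102  0.49484234 -0.25202698]
-0.17977443035579224 3.929292929062003e-05
```

View pics/p.png

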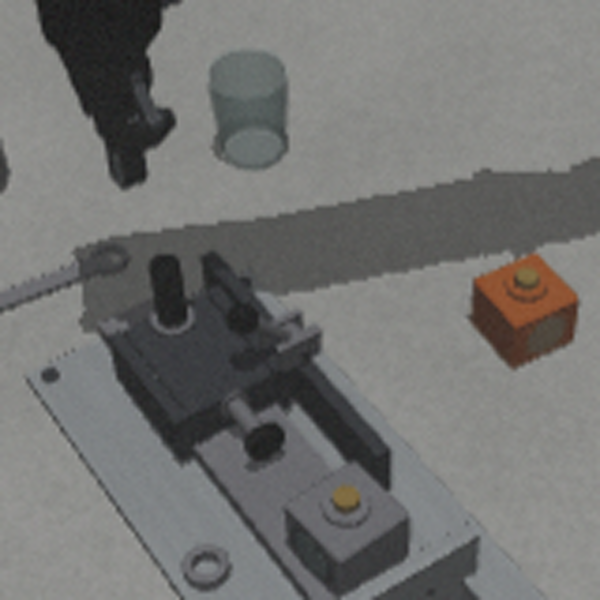

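The lever now lies over the carriage, with its knob at (243,318). The fingers at (125,175) are behind the post at (168,290). I'll lower and push.

Call:
move_arm([
  {"xyz": [0,-0.5,0],"twist": 0,"grip": 1},
  {"xyz": [0,-0.5,3],"twist": 0,"grip": 1},
  {"xyz": [0,-0.5,6],"twist": 0,"grip": 1},
  {"xyz": [0,-0.5,8.8],"twist": 0,"grip": 1},
  {"xyz": [0,-0.5,8.8],"twist": 0,"grip": 1},
  {"xyz": [0,0.3,8.8],"twist": 0,"grip": 1},
  {"xyz": [0,0.9,8.8],"twist": 0,"grip": 1},
  {"xyz": [0,1.5,8.8],"twist": 0,"grip": 1},
  {"xyz": [0,2.1,8.8],"twist": 0,"grip": 1},
  {"xyz": [0,2.1,8.8],"twist": 0,"grip": 1},
])

```text
clock: 7.5
ee_pos: [0.6066, -0.2157, 0.085]
tool_rot: [180.0, 0.1, 172.5]
wrist_force: [0.4, 0.0, 2.9]
finger_gap: 0.001
grip_force: 1.3
```

Call:
move_arm([
  {"xyz": [0,0.8,0],"twist": 0,"grip": 1},
  {"xyz": [0,1.6,0],"twist": 0,"grip": 1},
  {"xyz": [0,2.4,0],"twist": 0,"grip": 1},
  {"xyz": [0,3.2,0],"twist": 0,"grip": 1},
  {"xyz": [0,3.8,0],"twist": 0,"grip": 1},
  {"xyz": [0,3.8,0],"twist": 0,"grip": 1},
])

```text
clock: 8.25
ee_pos: [0.6115, -0.1771, 0.0846]
tool_rot: [179.9, 0.0, 172.6]
wrist_force: [1.8, -0.4, 4.8]
finger_gap: -0.001
grip_force: 1.9
```

Run:
```python
from h import *
a=cap('scene');s=manip.state();print(s['ee_pos'],s['wrist_force'])
save(a,'q.png',(165,135,325,295),3.75)
```

```text
[ 0.61136531 -0.17737523  0.08452809] [1.38316632 0.09004673 3.93290527]
```

View pics/q.png

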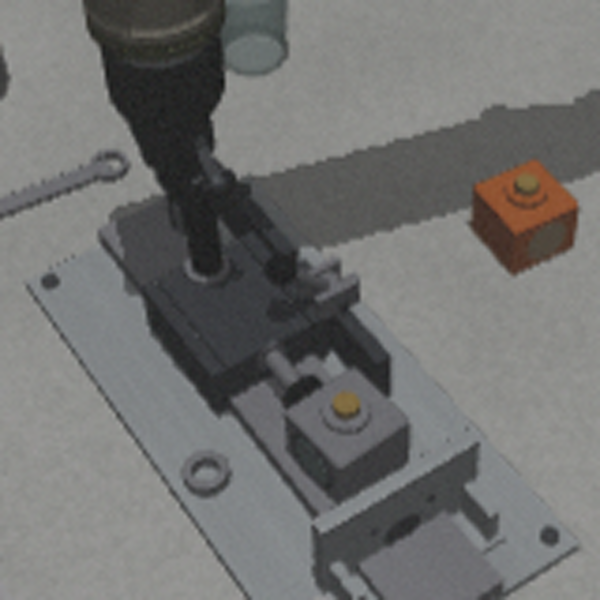

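The carriage has slid along, with the nose pad at (300,388) almost at the cell's rear face and the knob still over at (282,265). I'll carry on.

Call:
move_arm([
  {"xyz": [0,0.5,-0.2],"twist": 0,"grip": 1},
  {"xyz": [0,1.0,-0.3],"twist": 0,"grip": 1},
  {"xyz": [0,1.5,-0.3],"twist": 0,"grip": 1},
  {"xyz": [0,2.0,-0.3],"twist": 0,"grip": 1},
  {"xyz": [0,2.5,-0.3],"twist": 0,"grip": 1},
  {"xyz": [0,3.0,-0.3],"twist": 0,"grip": 1},
  {"xyz": [0,3.0,-0.3],"twist": 0,"grip": 1},
])

```text
clock: 9.18
ee_pos: [0.6151, -0.1481, 0.0873]
tool_rot: [180.0, 0.0, 172.5]
wrist_force: [0.6, 1.1, 0.2]
finger_gap: 0.001
grip_force: 0.2
```

Call:
move_arm([
  {"xyz": [0,0.3,0],"twist": 0,"grip": 1},
  {"xyz": [0,0.6,0],"twist": 0,"grip": 1},
  {"xyz": [0,0.9,0],"twist": 0,"grip": 1},
  {"xyz": [0,1.2,0],"twist": 0,"grip": 1},
  {"xyz": [0,1.5,0],"twist": 0,"grip": 1},
  {"xyz": [0,1.5,0],"twist": 0,"grip": 1},
])

```text
clock: 9.93
ee_pos: [0.617, -0.1341, 0.0874]
tool_rot: [-180.0, 0.0, 172.5]
wrist_force: [0.7, -3.5, -1.8]
finger_gap: 0.0
grip_force: 1.8
```

Run:
```python
from h import *
a=cap('scene');s=manip.state();print(s['ee_pos'],s['wrist_force'])
save(a,'r.png',(185,155,325,295),4.28)
```

```text
[ 0.61695428 -0.13411964  0.08743098] [ 0.16419062 -4.22543671 -0.9463094 ]
```

View pics/r.png

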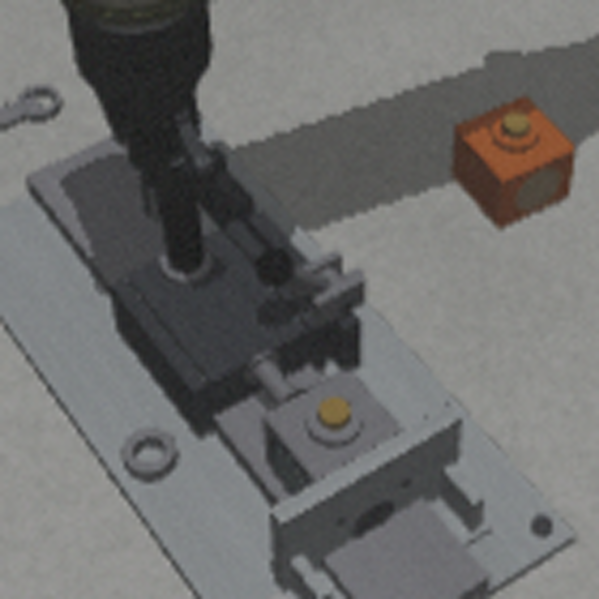

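The nose is pushing the cell, whose cap at (334,412) has moved closer to the bracket, with about 4 N on the wrist. I'll continue gently.

Call:
move_arm([
  {"xyz": [0,0.2,0],"twist": 0,"grip": 1},
  {"xyz": [0,0.4,0],"twist": 0,"grip": 1},
  {"xyz": [0,0.6,0],"twist": 0,"grip": 1},
  {"xyz": [0,0.8,0],"twist": 0,"grip": 1},
  {"xyz": [0,0.8,0],"twist": 0,"grip": 1},
])

```text
clock: 10.6
ee_pos: [0.6177, -0.1283, 0.0875]
tool_rot: [-179.9, 0.0, 172.4]
wrist_force: [0.7, -8.2, -2.3]
finger_gap: 0.003
grip_force: 4.0
```

Call:
move_arm([
  {"xyz": [0,0.2,0],"twist": 0,"grip": 1},
  {"xyz": [0,0.4,0],"twist": 0,"grip": 1},
  {"xyz": [0,0.6,0],"twist": 0,"grip": 1},
  {"xyz": [0,0.6,0],"twist": 0,"grip": 1},
  {"xyz": [0,0.6,0],"twist": 0,"grip": 1},
])

```text
clock: 11.22
ee_pos: [0.6184, -0.1236, 0.0875]
tool_rot: [-179.8, 0.1, 172.3]
wrist_force: [2.9, -10.8, -1.8]
finger_gap: 0.001
grip_force: 5.3
```

Call:
move_arm([
  {"xyz": [0,0.2,0],"twist": 0,"grip": 1},
  {"xyz": [0,0.4,0],"twist": 0,"grip": 1},
  {"xyz": [0,0.5,0],"twist": 0,"grip": 1},
  {"xyz": [0,0.5,0],"twist": 0,"grip": 1},
  {"xyz": [0,0.5,0],"twist": 0,"grip": 1},
])

```text
clock: 11.85
ee_pos: [0.6188, -0.12, 0.0875]
tool_rot: [-179.7, 0.1, 172.2]
wrist_force: [1.4, -14.0, -2.3]
finger_gap: 0.0
grip_force: 6.7
```

Run:
```python
from h import *
f=[]
for i in range(8):
    a=cap('scene' if i%2 else 'top');
    if i==0:b=a
    s=manip.state();f.append(s['wrist_force'])
print(np.mean(f,0),np.std(f,0),s['ee_pos'])
A=cv2.resize(a['image'][175:295,195:315],(400,400),interpolation=2);B=cv2.resize(b['image'][130:230,190:290],(400,400),interpolation=2)
cv2.imwrite('pics/f.png',np.hstack([A,B])[:,:,::-1])
```

```text
[  1.38735602 -13.83532685  -2.81408868] [0.43497211 0.31596278 0.59549061] [ 0.61879828 -0.11997847  0.08751498]
```

View pics/f.png

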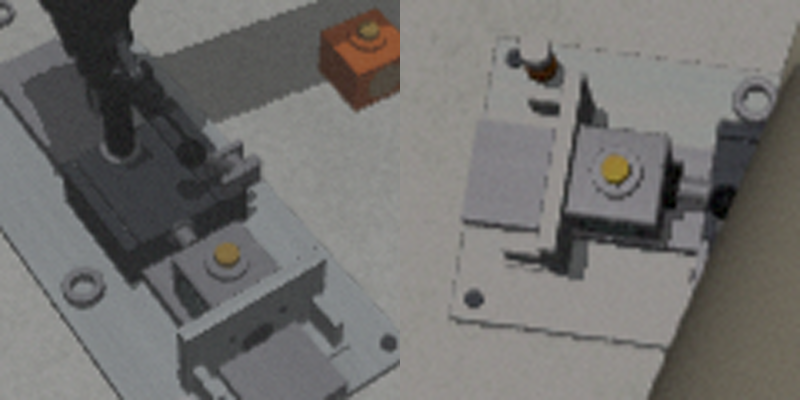

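The cell sits flat against the bracket in the top half, at (617,180), and the knob is still over the carriage at (190,150). The push is a steady 13.8 N, which leaves about 12 N on the spring after carriage friction. I'm handing in.

```bash
python3 -c "
from cell import manip
print(manip.close_job())"
```

```text
the job is handed in; nothing more can be done
None
```

I flipped the lever over, pushed the cell flat against the bracket, and handed the job in still holding a steady push of about 12 N (13.8 N at the wrist less about 1.5 N carriage friction), at about 12 s on the clock.

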